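# Switch the vacuum line selector to the gauged line

## Robot

A 6-joint arm with a two-finger parallel gripper is mounted at the origin on a cart in front of the work surface, level with it; the furniture and walls round the work are solid. World frame = base frame: x ahead of the robot, y to its left, z up, the work surface at z = 0. Lengths are in m, angles in degrees, forces in N, time in s.
With the tool pointing down it reaches from about 0.35 to 0.725 m from the base axis. Payload 6 kg.
Tool frame: the origin (TCP) lies between the finger pads; the fingertips stand 17 mm ahead of it and the grasp point (between the pads) lies 2 mm behind it; z points along the fingers, y is the direction in which the jaws open and shut (so a half turn about z gives the same grasp; the last joint's range is limited). The gripper opens to 85 mm and grips with 20 to 120 N. Pads are 22 mm wide; open, the fingers measure 114 mm over their backs; the gripper's body (76 mm by 85 mm) begins 54 mm behind the grasp point. The pads swing forward as they close: fully open they stand 13 mm farther back than shut.
Start: joints at [91.37, 2.303, 4.859, 0, -92.561, -19.12], TCP at [0.183, 0.571, 0.248] pointing down, gripper open.
Joint ranges: [-146.85, 146.85], [-73.84, 115.35], [-62.03, 85.46], [-188.31, 113.3], [-161.28, -10.13], [-171.36, 171.36]. Speed limits (degrees/s): [147.25, 147.25, 172.46, 180, 180, 180].

## Interface

Orientations are given as [roll, pitch, yaw] about the fixed x, y, z axes, in that order (R = Rz(yaw) Ry(pitch) Rx(roll)).
In Python, from station import bot, cams gives the robot as it stands.
- The arm moves only by the tool send_rows, never from a script. Its argument "steps" is a list of rows, each a list of 5 numbers: the opening in per cent of the stroke, from 0 (shut) to 100 (fully open), then the shift along the tool's x, y, z in cm, then the turn about the tool's z in rad. In form: [[fingers, dx, dy, dz, turn], ...]. A call has 1 to 12 rows; each row shifts and turns the pose as measured when the row begins, along the tool's axes as they then stand; what a row does not reach is not made up. A row lasts 1/12 s, in which the tool goes at most 41.7 mm and 7.16 degrees, less where a joint would pass 70% of its speed; a pose out of reach is approached as far as the arm can. A call with a gripper value outside its range is refused whole. The fingers move at their own pace and stop on an object; "force" is the grip in N (left out, the last holds). Time passes only in rows, so rows that do not move let the fingers close. It gives the time, the measured TCP pose, the force and the opening at its end, in the units of the state.
- bot.observe(): the state, without advancing time (a new reading comes with each control period).
- cams.get_image(name): name is "scene" or "top"; returns the picture (400x640x3 uint8, blue, green, red); there is no depth.
- cams.camera_info(name): a dict with "fx", "fy", "cx", "cy" (pixels), "eye" and "attitude" of the camera in the world. Camera axes: x right, y down, z forward; pixel columns grow to the right and rows downward; lengths in m; the calibration is good to about 2 mm. A picture is of the moment at which its call begins. camera_info takes no time and is no camera call.
- bot.hand_in(): hands the job in, once; it reports no verdict.
The state is a dict: "clock": time; "joint_positions": joint angles; "joint_velocities": joint speeds; "joint_torque": joint torques, N m; "tool_pos": TCP position; "ee_rot": TCP orientation; "force": force on the tool from outside, world axes, zero at the start; "wrist_torque": the same for the moment, N m; "gripper_width": opening from 0.0 (shut) to 1.0 (fully open).
Only numpy, scipy, OpenCV 4.12 (cv2) and the standard library are available. Lean on these libraries where they do the work, as an engineer would, in place of code of your own. Each camera call takes 0.05 s, during which the arm holds its last target. There are 200 camera calls.

## Task

Push the line selector's lever out of its park slot, across the gate and all the way home into the corner slot next to the port on which the tall gauge head stands, without letting it enter any other corner slot on the way. Only push the lever gently with the fingers, do not grip it, and leave the gauge head, the blank flanges and the things lying on the bench where they are.

Things in the scene. Friction and masses are not known exactly. Their poses are not given: they have to be found in the camera images.
- selector: line selector unit, fixed; place and yaw (up to 0.35 rad) vary. Origin: centre of its underside on the bench; its x points from its near, park-slot side (towards the robot) to its far side, y to its left, z up. Base plate 150 (x) x 214 (y) x 10 mm; housing 90 x 100 mm in its middle, its steel gate cover at z = 79 to 85 mm. Lever pivot at z = 20 mm on the middle axis.
- gate (a point): centre of the gate cover's top, axes as the selector's. Slots 13 mm wide guide the 10 mm lever stem: a cross slot along y at x = 0; two legs along x at y = +22 and -22 mm, whose four ends are the far/near left/right corner slots; a short near-side leg at y = 0, the park slot, blind on the far side. Stem centre reaches x = +-18, y = +-22 mm here; the cover blocks it elsewhere.
- fore_aft (a joint): lever lean along the selector's x, rad: 0 = upright in the cross slot, +0.27 = fully home in a far slot, -0.27 = fully home in a near slot or the park slot. Start: -0.27 to -0.17, in the park slot. No spring; friction of about 2 N at the knob keeps it where it is left.
- sideways (a joint): lever lean along the selector's y, rad: 0 = middle (park slot), +0.32 = left leg, -0.32 = right leg. No spring; friction of about 2 N at the knob keeps it where it is left.
- knob (a point): centre of the lever's black ball knob, 28 mm diameter, on a 10 mm stem, 145 mm from the pivot: 165 mm above the bench upright, 153 mm in a corner slot. Offset from the selector's centre: -39 to -24 mm in x at the start, about 0 in the cross slot, +-37 mm in x and +-46 mm in y fully home in a corner slot.
- gauge: vacuum gauge head, an upright cylinder 45 mm in diameter and 102 mm tall, standing loose on one of the four ports (which one changes from start to start). Origin: centre of its underside. Its top is 115 mm above the bench, below the knob.
- blank_a: flat round blank flange, 40 mm diameter, 16 mm tall, standing loose on one of the other three ports. Origin: centre of its underside.
- blank_b: flat round blank flange, 40 mm diameter, 16 mm tall, standing loose on one of the other three ports. Origin: centre of its underside.
- blank_c: flat round blank flange, 40 mm diameter, 16 mm tall, standing loose on one of the other three ports. Origin: centre of its underside.
- port_far_left (a point): centre of the top of the far left port seat (46 mm disc, 13 mm above the bench), at x = +48, y = +81 mm on the selector; it belongs to the far left slot of the gate (leg at y = +22 mm, far end).
- port_far_right (a point): centre of the top of the far right port seat (46 mm disc, 13 mm above the bench), at x = +48, y = -81 mm on the selector; it belongs to the far right slot of the gate (leg at y = -22 mm, far end).
- port_near_left (a point): centre of the top of the near left port seat (46 mm disc, 13 mm above the bench), at x = -48, y = +81 mm on the selector; it belongs to the near left slot of the gate (leg at y = +22 mm, near end).
- port_near_right (a point): centre of the top of the near right port seat (46 mm disc, 13 mm above the bench), at x = -48, y = -81 mm on the selector; it belongs to the near right slot of the gate (leg at y = -22 mm, near end).
- tweezers: tweezers, 18 x 130 x 9 mm, lying loose on the near side of the selector; leave alone. Origin: centre of its underside.
- spanner: spanner, 25 x 162 x 7 mm, lying loose on a wipe beyond the selector; leave alone. Origin: centre of its underside.
- dish: covered glass dish, 64 mm diameter, 14 mm tall, loose to the right of the selector; leave alone. Origin: centre of its underside.
- sample_holder: milled sample holder block, 58 x 58 x 16 mm, loose to the right of the selector; leave alone. Origin: centre of its underside.
Things that resemble listed ones, but are neither listed nor needed, are in the scene too. Leave any blue look-alike of the gauge alone.

How it is judged:
By the outcome, as a careful person would: the job done as asked, in the order asked, and still so for the second after the job is handed in, with the robot touching nothing.
It also fails if it takes over 48 s, if anything falls off the work surface, if the arm or the gripper's body presses on something with over 40 N, if the wrist force passes 120 N, or if a joint passes its speed limit or range.

## Working session

There is one attempt and no reset: what is moved stays moved. The work goes in short steps, Python scripts to look and compute and a tool call to move; the robot and the scene stay as the last step left them, time stands still between calls to the robot, and variables do not carry over. Pictures are saved under pics/ and viewed, about 8 in all and at most 12, crops included, and the job is handed in when it is done.

Besides the shell and the picture viewer there is one more tool, called after ">>>" as a command line: name --pt "numbers of a row" for each row, then --argument value for the rest. send_rows: Moves the arm, as the interface text tells. Its arguments: {"type":"object","properties":{"steps":{"type":"array","items":{"type":"array","items":{"type":"number"}}},"force":{"type":"number"}},"required":["steps"]}

```bash
mkdir -p pics; ls
python3 - <<'E'
from station import bot,cams
import cv2
for n in("scene","top"):
    cv2.imwrite(f"pics/{n}0.png",cams.get_image(n)); print(cams.camera_info(n))
print(bot.observe())
E
```

```text
pics
{'fx': 366.61791279298, 'fy': 366.61791279298, 'cx': 322.04702644994313, 'cy': 200.93504608383444, 'eye': array([0.19133094, 0.37476798, 0.79619705]), 'attitude': array([-145.0614693 ,    0.47529862, -130.74497047])}
{'fx': 416.55944313983287, 'fy': 416.55944313983287, 'cx': 321.20295520132765, 'cy': 205.81734512909898, 'eye': array([0.43054792, 0.07392131, 1.04809502]), 'attitude': array([-172.40732201,   -1.63159319,  -89.65653671])}
{'clock': 0.1, 'joint_positions': array([ 9.13695645e+01,  2.33500429e+00,  4.80814015e+00, -2.39784661e-02,
       -9.25626211e+01, -1.91205472e+01]), 'joint_velocities': array([-0.01319238, -0.06509294,  0.13177001,  0.03348589,  0.03239699,
        0.01714296]), 'joint_torque': array([-4.59363917e-03, -3.69346189e+01,  3.48280120e+01,  6.95188701e+00,
       -4.63551813e-03, -1.27497927e-06]), 'tool_pos': array([0.182762  , 0.57119908, 0.24737967]), 'ee_rot': array([ 1.79907605e+02, -6.67689354e-03, -1.77499239e+01]), 'force': array([ 0.1722401 , -0.19505512,  0.26313336]), 'wrist_torque': array([-0.03892744,  0.00838283, -0.01027701]), 'gripper_width': 0.9981998503032443}
```

View pics/scene0.png

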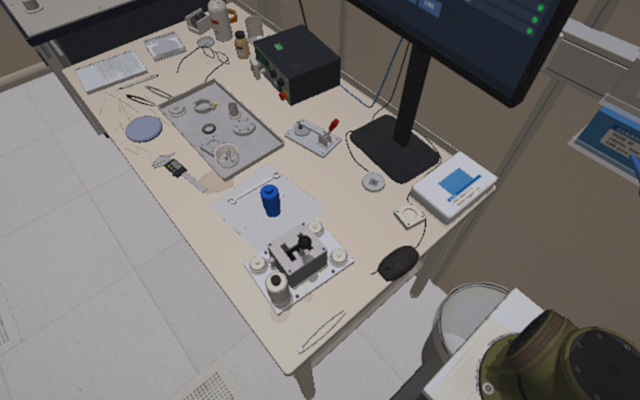

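View pics/top0.png

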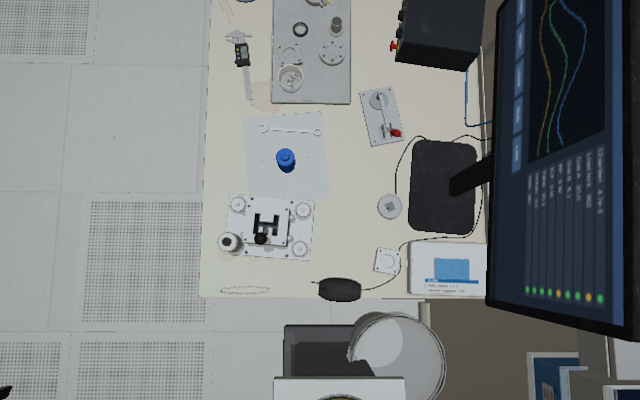

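The top view shows the selector at about (268,228). The gauge head, white with a dark cap, is at (229,242), which looks like near left. The black knob is at (260,238) and the blue look-alike at (286,160). I'll measure these next.

```bash
cat > h.py <<'E'
import numpy as np,cv2
from scipy.spatial.transform import Rotation as Ro
from station import bot,cams
def ray(n,u,v):
    c=cams.camera_info(n); d=Ro.from_euler('xyz',c['attitude'],degrees=True).apply([(u-c['cx'])/c['fx'],(v-c['cy'])/c['fy'],1]); return np.array(c['eye']),d
def onz(n,u,v,z):
    e,d=ray(n,u,v); return (e+d*(z-e[2])/d[2])[:3]
def two(a,b):
    (e,d),(f,g)=ray("top",*a),ray("scene",*b)
    s=np.linalg.lstsq(np.c_[d,-g],f-e,rcond=None)[0]; p,q=e+s[0]*d,f+s[1]*g
    return (p+q)/2,np.linalg.norm(p-q)
E
python3 - <<'E'
from h import *
a=cv2.imread("pics/top0.png")[185:270,210:325]; b=cv2.imread("pics/scene0.png")[210:315,235:365]
cv2.imwrite("pics/crop0.png",np.hstack([cv2.resize(a,(115*4*395//395,85*4),interpolation=2),cv2.resize(b[:,:],None,fx=340/105,fy=340/105,interpolation=2)[:, :340]]))
print(340/105)
for n in[(237,204),(303,210),(298,249)]: print(n,onz("top",*n,.029))
print("gauge",onz("top",229,240,.115),"knob",onz("top",260,238,.155))
print(two((229,240),(275,278)),two((260,238),(304,241)))
E
```

```text
3.238095238095238
(237, 204) [0.56909601 0.25263489 0.029     ]
(303, 210) [0.55578771 0.09049085 0.029     ]
(298, 249) [0.46013575 0.10151419 0.029     ]
gauge [0.47649445 0.2526062  0.115     ] knob [0.47926957 0.17936574 0.155     ]
(array([0.47870584, 0.25651071, 0.10376978]), np.float64(0.004757673552640527)) (array([0.47941856, 0.17890503, 0.16412194]), np.float64(0.0017736501298635857))
```

View pics/crop0.png

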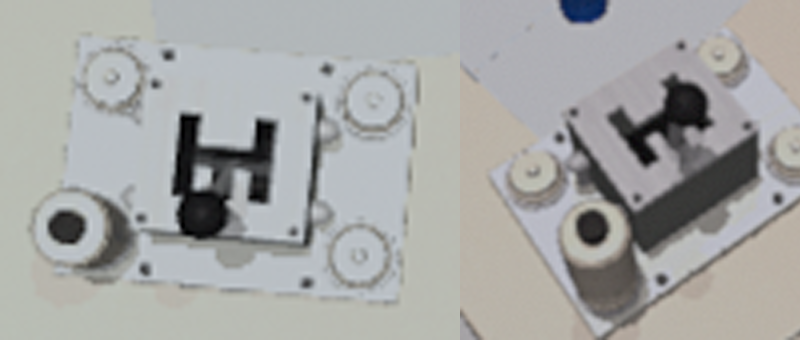

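The geometry agrees: the blank spacings measure 162 and 96 mm. The selector centre is at about (0.514, 0.174) with yaw about -4.15°. The gauge is within 4 mm of port_near_left, so the path is park, cross slot, left, near left. The knob sits at about (-35, +1) mm in the selector frame. I'll close the fingers, align them with the selector and go to the near side of the knob.

>>> send_rows --pt "0 0 0 0 -0.12" --pt "0 0 0 0 -0.117" --pt "0 2.5 3.3 0 0" --pt "0 2.5 3.3 0 0" --pt "0 2.5 3.3 0 0" --pt "0 2.5 3.3 0 0" --pt "0 2.5 3.3 0 0" --pt "0 2.5 3.3 0 0" --pt "0 2.5 3.3 0 0" --pt "0 2.5 3.3 0 0" --pt "0 2.5 3.3 0 0" --pt "0 0 0 0 0"

```text
clock: 1.1
tool_pos: [0.389, 0.2538, 0.2407]
ee_rot: [179.1, 0.2, -3.1]
force: [-1.0, 1.0, 0.0]
gripper_width: 0.002
```

```bash
cat >> h.py <<'E'
def st():
    s=bot.observe(); p=np.array(s['tool_pos']); y=np.deg2rad(-4.15)
    d=p[:2]-[.514,.174]; print(s['clock'],"sel xy mm",1e3*np.array([d[0]*np.cos(y)+d[1]*np.sin(y),-d[0]*np.sin(y)+d[1]*np.cos(y)]),"z",p[2],s['ee_rot'],s['force'],s['gripper_width'])
E
python3 -c "from h import *;st()"
```

```text
1.1 sel xy mm [-130.48406402   70.54898921] z 0.24069607024912343 [179.09148683   0.1964783   -3.07578535] [-0.96948077  0.97414115  0.03156713] 0.0018908204983632796
```

>>> send_rows --pt "0 1.7 2.3 0 0.018" --pt "0 1.7 2.3 0 0" --pt "0 1.7 2.3 0 0" --pt "0 0 0 0 0" --pt "0 0 0 2 0" --pt "0 0 0 2 0" --pt "0 0 0 2 0" --pt "0 0 0 1 0" --pt "0 0 0 0 0"

```text
clock: 1.85
tool_pos: [0.4372, 0.1729, 0.1674]
ee_rot: [179.1, 0.3, -4.6]
force: [-0.8, -0.8, -0.0]
gripper_width: -0.001
```

```bash
python3 -c "
from h import *;st()
a=cams.get_image('top')[185:270,210:325];b=cams.get_image('scene')[210:315,235:340]
cv2.imwrite('pics/c1.png',np.hstack([cv2.resize(a,(460,340),interpolation=2),cv2.resize(b,(340,340),interpolation=2)]))"
```

```text
1.85 sel xy mm [-76.48446973  -6.62307099] z 0.1673997283419948 [179.10315775   0.28729302  -4.64353276] [-0.79156565 -0.77965866 -0.03476404] -0.0008873827505543887
```

View pics/c1.png

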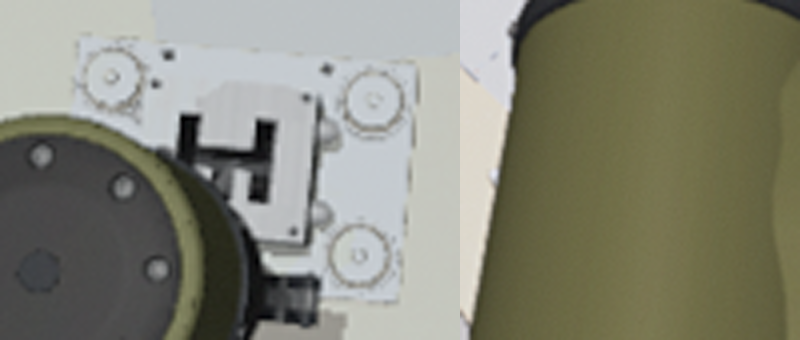

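The arm hides the knob in both views, so I'll push by measured position and force. First I'll centre on the knob and approach.

>>> send_rows --pt "0 0 -0.8 1.0 0.009" --pt "0 0 0 0 0" --pt "0 0.8 0 0 0" --pt "0 0.8 0 0 0" --pt "0 0.5 0 0 0" --pt "0 0.5 0 0 0"

```text
clock: 2.45
tool_pos: [0.4675, 0.1817, 0.164]
ee_rot: [179.4, -0.1, -5.0]
force: [-3.0, 0.9, 2.1]
gripper_width: -0.003
```

```bash
python3 -c "
from h import *;st()"
```

```text
2.45 sel xy mm [-46.92751847   4.35284184] z 0.164000892453725 [ 1.79442502e+02 -1.41235906e-01 -5.02646666e+00] [-3.00351554  0.94328437  2.07232549] -0.0029365190418529606
```

Contact has been made: the knob is moving at about 3 N. I'll continue towards x ≈ -25 mm.

>>> send_rows --pt "0 0.5 0.1 0.2 -0.015" --pt "0 0.5 0.1 0.1 0" --pt "0 0.4 0 0.1 0" --pt "0 0.4 0 0 0" --pt "0 0 0 0 0"

```text
clock: 2.87
tool_pos: [0.4889, 0.1778, 0.1607]
ee_rot: [179.5, -0.1, -4.3]
force: [-1.1, 0.1, 0.8]
gripper_width: -0.003
```

```bash
python3 -c "
from h import *;st()"
```

```text
2.8667 sel xy mm [-25.32818508   2.00825618] z 0.16065921403405753 [ 1.79456139e+02 -1.35965765e-01 -4.29685636e+00] [-1.11505847  0.09725399  0.82779541] -0.0029879484239093766
```

Position is -25.3 mm. A little more, until the blind side stops it.

>>> send_rows --pt "0 0.2 0 0 0" --pt "0 0.2 0 0 0"

```text
clock: 3.03
tool_pos: [0.4932, 0.1775, 0.1607]
ee_rot: [179.5, -0.1, -4.3]
force: [-2.2, 0.6, 1.4]
gripper_width: -0.004
```

```bash
python3 -c "
from h import *;st()"
```

```text
3.0333 sel xy mm [-21.02178693   1.93765139] z 0.1606742791288074 [ 1.79452094e+02 -1.28069776e-01 -4.32422188e+00] [-2.19559654  0.63435818  1.4242074 ] -0.0036177979921415545
```

>>> send_rows --pt "0 0.2 0 0 0" --pt "0 0.2 0 0 0"

```text
clock: 3.2
tool_pos: [0.4962, 0.1772, 0.1608]
ee_rot: [179.4, 0.0, -4.3]
force: [-12.7, 2.2, 6.2]
gripper_width: 0.004
```

```bash
python3 -c "
from h import *;st()"
```

```text
3.2 sel xy mm [-18.00000216   1.87303129] z 0.16081350855313303 [ 1.79425508e+02  3.11930247e-02 -4.29700071e+00] [-12.67514913   2.18353026   6.20558184] 0.004332039323429584
```

There is a firm stop at 12 N, so the knob is in the cross slot. Next I'll back off and go round to its right side.

>>> send_rows --pt "0 -1.5 0 0 0" --pt "0 -2 0 0 0" --pt "0 0 2.5 0 0" --pt "0 0 3 0 0" --pt "0 0 1 0 0" --pt "0 1.5 0 0 0" --pt "0 2 0 0 0" --pt "0 1.5 0 0 0" --pt "0 0 0 0 0"

```text
clock: 3.95
tool_pos: [0.5079, 0.1093, 0.1622]
ee_rot: [179.6, -0.3, -4.2]
force: [-0.6, 0.3, -0.1]
gripper_width: 0.0
```

```bash
python3 -c "
from h import *;st()
a=cams.get_image('top')[185:270,210:325];b=cams.get_image('scene')[210:315,235:340]
cv2.imwrite('pics/c2.png',np.hstack([cv2.resize(a,(460,340),interpolation=2),cv2.resize(b,(340,340),interpolation=2)]))"
```

```text
3.95 sel xy mm [ -1.37777929 -64.93627556] z 0.1622365945913368 [179.5517489   -0.31007955  -4.164738  ] [-0.60257905  0.33934888 -0.07873417] 0.0003803548256613849
```

View pics/c2.png

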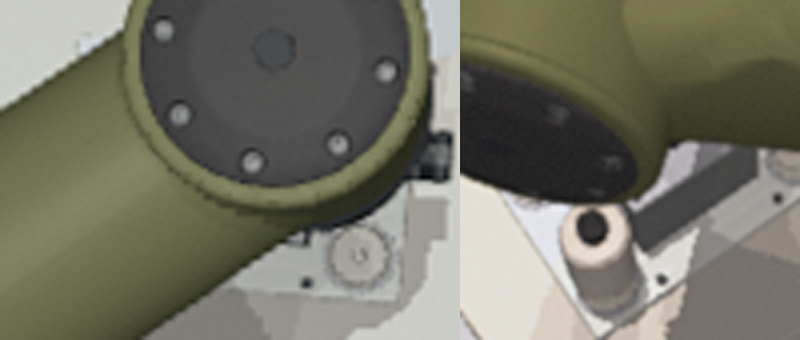

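The arm still hides the knob, and the gauge is untouched. I'll approach from the right and push left.

>>> send_rows --pt "0 0.2 -1 0 0" --pt "0 0 -1 0 0" --pt "0 0 -0.8 0 0" --pt "0 0 -0.5 0 0" --pt "0 0 -0.5 0 0"

```text
clock: 4.47
tool_pos: [0.5102, 0.1509, 0.1623]
ee_rot: [179.6, -0.3, -4.1]
force: [-0.5, -2.4, 0.6]
gripper_width: 0.002
```

```bash
python3 -c "
from h import *;st()"
```

```text
4.4667 sel xy mm [ -2.08035561 -23.28940041] z 0.16228263977206875 [179.58747855  -0.31151788  -4.11473014] [-0.48322312 -2.39989174  0.59310756] 0.0022478646287129086
```

>>> send_rows --pt "0 0.1 -0.5 0 0" --pt "0 0.05 -0.5 0.1 0" --pt "0 0 -0.5 0.1 0" --pt "0 0 -0.5 0.1 0" --pt "0 0 -0.5 0.1 0"

```text
clock: 4.88
tool_pos: [0.5136, 0.1774, 0.1595]
ee_rot: [179.4, -0.4, -4.1]
force: [-0.9, -2.1, 2.1]
gripper_width: 0.002
```

```bash
python3 -c "
from h import *;st()"
```

```text
4.8833 sel xy mm [-0.67968976  3.34916953] z 0.15945569816310876 [179.42629014  -0.3827186   -4.0687869 ] [-0.91471022 -2.07068872  2.07078399] 0.001596372893431626
```

>>> send_rows --pt "0 0 -0.4 0.15 0" --pt "0 0 -0.4 0.15 0" --pt "0 0 -0.3 0.1 0"

```text
clock: 5.13
tool_pos: [0.5146, 0.1901, 0.1548]
ee_rot: [179.5, -0.4, -4.1]
force: [-0.1, -1.4, 1.2]
gripper_width: -0.002
```

```bash
python3 -c "
from h import *;st()"
```

```text
5.1333 sel xy mm [-0.52669479 16.06603096] z 0.15483706815854617 [179.46809641  -0.40277189  -4.06438615] [-0.07419717 -1.38512836  1.24149866] -0.0021027305181391506
```

>>> send_rows --pt "0 0 -0.3 0 0" --pt "0 0 -0.3 0 0"

```text
clock: 5.3
tool_pos: [0.5149, 0.1967, 0.1536]
ee_rot: [179.4, -0.3, -4.1]
force: [-0.0, -2.9, -1.4]
gripper_width: 0.001
```

```bash
python3 -c "
from h import *;st()"
```

```text
5.3 sel xy mm [-0.78381012 22.69561649] z 0.15361112385162792 [179.44477708  -0.33770118  -4.07022414] [-0.0149789  -2.87889944 -1.41146509] 0.0008299995797396128
```

>>> send_rows --pt "0 0 -0.2 0 0" --pt "0 0 -0.2 0 0"

```text
clock: 5.47
tool_pos: [0.515, 0.199, 0.153]
ee_rot: [179.2, -0.3, -4.1]
force: [0.1, -8.9, 1.3]
gripper_width: -0.003
```

```bash
python3 -c "
from h import *;st()"
```

```text
5.4667 sel xy mm [-0.77906905 25.05284262] z 0.15299810510328585 [179.16022389  -0.2665024   -4.13479811] [ 0.13852903 -8.90572403  1.30141595] -0.0029495050807962176
```

Firm stop at y = 25 mm, so the lever is at the left leg. I'll back off right and go round to the far side of the knob.

>>> send_rows --pt "0 0 1 0 0" --pt "0 0 1.2 0 0" --pt "0 0 0 0 0" --pt "0 2 0 0 0" --pt "0 2 0 0 0" --pt "0 1 0 0 0" --pt "0 0 0 0 0" --pt "0 0 -2 0 0" --pt "0 0 -1.5 0 0" --pt "0 0 -0.5 0 0" --pt "0 0 0 0 0"

```text
clock: 6.38
tool_pos: [0.5669, 0.2134, 0.1538]
ee_rot: [179.7, -0.3, -4.2]
force: [0.1, 0.3, -0.3]
gripper_width: -0.0
```

```bash
python3 -c "
from h import *;st()
a=cams.get_image('top')[185:270,210:325];b=cams.get_image('scene')[210:315,235:340]
cv2.imwrite('pics/c3.png',np.hstack([cv2.resize(a,(460,340),interpolation=2),cv2.resize(b,(340,340),interpolation=2)]))"
```

```text
6.3833 sel xy mm [49.95225733 43.09021101] z 0.1537705203048487 [179.73653323  -0.34768831  -4.18977633] [ 0.12189956  0.3083685  -0.25452951] -0.0003312712539249827
```

View pics/c3.png

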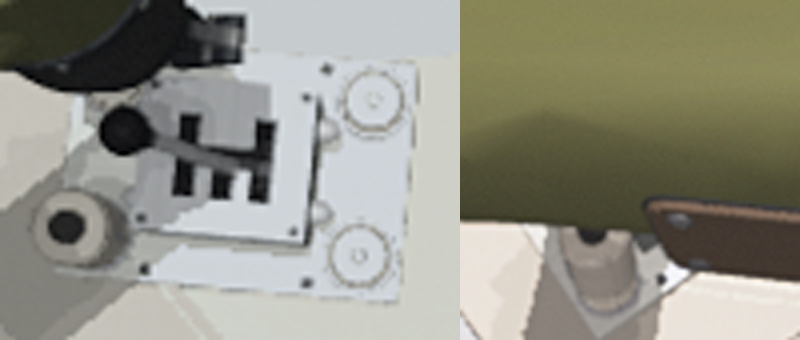

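The top view shows the knob at crop (124,131), to the left and in line with the cross slot, with the gauge untouched. Now I'll push towards the near side.

>>> send_rows --pt "0 -0.8 -0.3 0 0" --pt "0 -0.7 0 0 0" --pt "0 -0.5 0 0 0" --pt "0 -0.5 0 0 0" --pt "0 -0.5 0 0 0"

```text
clock: 6.9
tool_pos: [0.5351, 0.2169, 0.1548]
ee_rot: [179.8, -0.5, -4.3]
force: [1.9, 0.5, -0.9]
gripper_width: -0.003
```

```bash
python3 -c "
from h import *;st();print(onz('top',241,217.75,.158))"
```

```text
6.9 sel xy mm [17.95866496 44.36360836] z 0.15479378970473381 [179.80317001  -0.51483746  -4.27395779] [ 1.93981634  0.48764919 -0.89603411] -0.002533554192251265
[0.52199586 0.22054729 0.158     ]
```

>>> send_rows --pt "0 -0.5 0 0.05 0" --pt "0 -0.5 0 0.05 0" --pt "0 -0.5 0 0.05 0" --pt "0 -0.5 0 0.05 0" --pt "0 -0.4 0 0.05 0"

```text
clock: 7.32
tool_pos: [0.5091, 0.219, 0.1533]
ee_rot: [179.9, -0.7, -4.3]
force: [1.7, -0.2, -0.8]
gripper_width: 0.0
```

```bash
python3 -c "
from h import *;st()"
```

```text
7.3167 sel xy mm [-8.12593361 44.50553226] z 0.15331803361537216 [179.94195462  -0.70781933  -4.27711638] [ 1.72126354 -0.20179341 -0.7777407 ] 0.00039288472446745144
```

>>> send_rows --pt "0 -0.4 0 0.05 0" --pt "0 -0.3 0 0 0" --pt "0 -0.2 0 0 0"

```text
clock: 7.57
tool_pos: [0.5021, 0.2192, 0.1527]
ee_rot: [180.0, -1.1, -4.3]
force: [17.5, -1.5, -6.9]
gripper_width: 0.001
```

```bash
python3 -c "
from h import *;st()"
```

```text
7.5667 sel xy mm [-15.17706574  44.23439878] z 0.15269409427871483 [179.97174086  -1.14902791  -4.32586537] [17.5077001  -1.52243523 -6.90513659] 0.0011777792077732388
```

Firm stop at x = -15 mm with 17 N, so the lever is home. I'll back off, lift clear and move away to look.

>>> send_rows --pt "0 1.2 0 0 0" --pt "0 2 0 0 0" --pt "0 2 0 0 0" --pt "0 1.5 0 -1 0" --pt "0 0 0 -3 0" --pt "0 0 0 -3 0" --pt "0 0 0 -2 0" --pt "0 0 -3.5 0 0" --pt "0 0 -3.5 0 0" --pt "0 0 -3.5 0 0" --pt "0 0 -3.5 0 0" --pt "0 0 -3.5 0 0"

```text
clock: 8.57
tool_pos: [0.5784, 0.3868, 0.2434]
ee_rot: [179.5, -0.4, -4.8]
force: [0.8, -0.7, -0.2]
gripper_width: -0.002
```

>>> send_rows --pt "0 0 -3.5 0 0" --pt "0 0 -3.5 0 0" --pt "0 0 -3.5 0 0" --pt "0 0 -3.5 0 0" --pt "0 0 -3.5 0 0" --pt "0 0 -3.5 0 0" --pt "0 0 0 0 0"

```text
clock: 9.15
tool_pos: [0.589, 0.6094, 0.2254]
ee_rot: [178.6, 0.5, -4.5]
force: [1.1, 1.0, -7.0]
gripper_width: 0.003
```

```bash
python3 -c "
from h import *;st()
a=cams.get_image('top')[185:270,210:325];b=cams.get_image('scene')[210:315,235:340]
cv2.imwrite('pics/c4.png',np.hstack([cv2.resize(a,(460,340),interpolation=2),cv2.resize(b,(340,340),interpolation=2)]))"
```

```text
9.15 sel xy mm [ 43.32987363 439.72230365] z 0.22537896702763519 [178.56561195   0.50948848  -4.49893871] [ 1.13440753  1.01295258 -6.96991326] 0.0032672187680495048
```

View pics/c4.png

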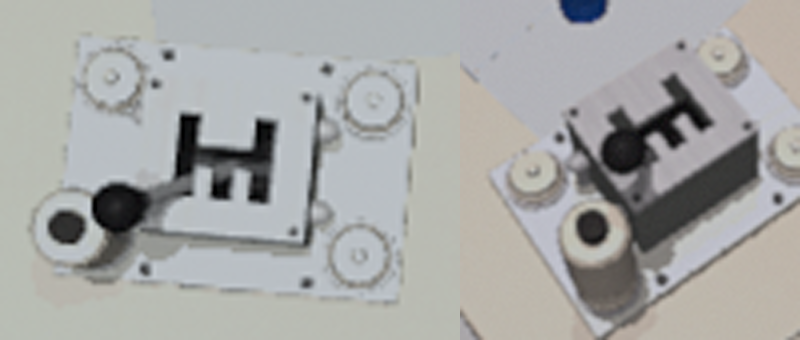

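The knob is at crop (119,206) in the near-left slot, and the gauge and blanks have not moved. I'll check numerically how far home it is.

```bash
python3 -c "
from h import *
y=np.deg2rad(-4.15)
def s(p): d=p[:2]-[.514,.174]; return 1e3*np.array([d[0]*np.cos(y)+d[1]*np.sin(y),-d[0]*np.sin(y)+d[1]*np.cos(y)])
print(s(onz('top',239.75,236.5,.153)),two((239.75,236.5),(285,256.6)))
a=cv2.imread('pics/c4.png').astype(int);b=cv2.imread('pics/scene0.png')
t=cams.get_image('top');t0=cv2.imread('pics/top0.png')
d=cv2.absdiff(t,t0).max(2)>40
n,_,st_,_=cv2.connectedComponentsWithStats(d.astype('uint8'));print([list(x) for x in st_[1:] if x[4]>5]);print(bot.observe()['force'])"
```

```text
[-35.19515725  46.34158459] (array([0.48320647, 0.22404596, 0.15014005]), np.float64(0.0022262269569303817))
[[np.int32(0), np.int32(143), np.int32(50), np.int32(42), np.int32(1206)], [np.int32(233), np.int32(228), np.int32(38), np.int32(22), np.int32(427)], [np.int32(264), np.int32(247), np.int32(9), np.int32(5), np.int32(25)], [np.int32(0), np.int32(327), np.int32(140), np.int32(73), np.int32(5184)], [np.int32(171), np.int32(394), np.int32(35), np.int32(6), np.int32(152)], [np.int32(149), np.int32(398), np.int32(5), np.int32(2), np.int32(7)]]
[ 0.23301983 -0.77284011  0.70850967]
```

```bash
python3 -c "
from h import *
print(bot.hand_in())"
```

```text
the job is handed in; nothing more can be done
None
```

I pushed the lever home into the near-left slot, the one next to the gauge head, and handed the job in at about 9 s. I used shut fingers: out of the park slot to the far stop, left along the cross slot to its end, then towards the robot into the slot. At no point did I grip it.

**Knob position:** the last top-camera check put the knob at about (-35, +46) mm from the selector's centre, against (-37, +46) nominal. The 2 mm gap is within the camera's accuracy.

**Stops and forces:** each push ended on a firm stop at 9 to 17 N, and the last one was 17 N. The arm is clear, with no force left on it beyond sensor noise.

**Things left alone:** comparing the top view with the start picture, the only changes around the selector were the lever and its shadow. The gauge, the blanks and the bench items in that view are where they were.

**What I couldn't see:** the arm hid the knob during the first two pushes, so I judged those from position and force. A picture before the last push showed the knob at the left end of the cross slot, at about x = +5 mm. That is slightly past where the slot play should allow (about +3 mm), but still far short of the far-left slot's home position.

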